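# Move a slide-on battery pack from its charger to the food chopper

## Task

Press the red tab of the grey charger so that the blue battery pack springs loose, slide the pack out and lay it flat on the middle of the cork mat, letting go of it there to change your grip. Then pick it up again and slide it, brass contacts first, all the way into the battery bay of the white food chopper until the chopper's red catch clicks up behind it, and let go. Leave the candy tray, colander, glass canister and chopstick rests where they stand.

Things in the scene. Friction and masses are not known exactly. Their poses are not given: they have to be found in the camera images.
- charger: Grey charger, fixed. Origin on the counter below the centre of a home pack; x: slide direction, pointing inwards; z up. Runway top 22 mm up. Cheeks (y 34 to 46 mm each side, x -40 to 40, to 77 mm up) leave 11 mm beside the pack's block: grip it lengthwise here, fingers before and behind the block over the foot's ledges. Beyond the rails under 35 mm high up to x 125, then a 75 mm tower to x 160.
- chopper: White food chopper, fixed, battery bay on its -x side. Origin on the counter below the centre of a home pack; x: slide direction, pointing inwards to the bowl; z up. Runway top 22 mm up; a home pack lies on it centred at x = y = 0, nose to +x. Space beside the pack's block is free above 13 mm over the runway. A solid stop meets the nose 1.5 mm past home. Bowl at x 77 to 237 mm, 147 mm high.
- charger_rails (a point): Charger: middle of the mouth of its two dovetail rails, on the runway (x 5 mm from the dock's origin). Rails reach from here 50 mm inwards, undercut 45 degrees, tops 12.5 mm above the runway, side play 1.3 mm; flared guides lie in the 17 mm before the mouth. Outward of those, 43 mm of runway are open from above. Runway: x -55 to 77 mm, 104 mm wide. Axes as the dock's.
- chopper_rails (a point): Chopper: middle of the mouth of its two dovetail rails, on the runway (x 5 mm from the dock's origin). Rails reach from here 50 mm inwards, undercut 45 degrees, tops 12.5 mm above the runway, side play 1.3 mm; flared guides lie in the 17 mm before the mouth. Outward of those, 43 mm of runway are open from above. Runway: x -55 to 77 mm, 104 mm wide. Axes as the dock's.
- charger_ejector (a point): Charger's steel ejector face at the nose of a home pack. Its spring presses outwards with about 4 N: once the catch is down it pushes the pack 16 mm out, over the catch, where the pack stays when the tab is let go.
- chopper_hood (a point): Middle of the upper edge, nearest the mouth, of the hood over the nose of a home pack (x 34 to 77 mm, top 75 mm above the counter). It leaves only 6 mm before the home pack's block, so the pack must be gripped crosswise (fingers on its sides) or pushed from behind to get home.
- pack_center (a point): Centre of the battery pack (0.4 to 0.6 kg), 27.5 mm above its underside. Black foot plate 110 mm long (x) by 74 mm wide (y), 9.4 mm thick, with edges bevelled 45 degrees (58 mm wide on top); on its middle a blue block 56 mm long (x), 46 mm wide (y), its top 55 mm above the underside. x points to the nose, the end with four brass contact strips on the ledge; z up.
- pack_nose (a point): Middle of the pack's nose end, 55 mm from the centre along the pack's x, 4.7 mm above its underside.
- charger_tab (a point): Top of the charger's red press tab, where to press it: 45 mm behind a home pack's tail (charger x -100 mm), 20 mm above the counter when up. The tab is 36 mm wide, reaches out to x -126 mm, with free air around and below it (it goes down 8 mm).
- charger_catch (a joint): Charger's catch, a red tooth standing 5 mm above the runway behind a home pack's tail: 0 up, 0.008 m fully down; the tooth clears the pack from about 0.006. Pressing down takes about 2 to 5 N.
- chopper_tab (a point): Top of the chopper's red press tab (chopper x -100 mm), 20 mm above the counter when up.
- chopper_catch (a joint): Chopper's catch, a 30 mm wide red tooth standing 5 mm above the runway, just behind a home pack's tail (1.5 mm to spare): 0 up (latched when the pack is home), 0.008 m fully down; about 0.005 while a pack lies on it; the pack pushes it down by itself and it springs up (1.6 to 3.2 N) behind the tail.
- mat: Cork mat fixed to the counter, 160 x 160 x 6 mm; origin at the centre of its underside.
- tray_center (a point): Centre of the empty lotus-shaped plastic candy tray, 200 mm across, 26 mm high; leave alone.
- colander_center (a point): Centre of the steel colander, 220 mm across the rim, 95 mm high; leave alone.
- canister_center (a point): Centre of the glass canister with clasp lid, 100 mm across, 139 mm high; leave alone.
- rest1_center (a point): Centre of a bamboo chopstick rest, 64 x 20 x 16 mm; leave alone.
- rest2_center (a point): Centre of the other bamboo chopstick rest, 64 x 20 x 16 mm; leave alone.
- pack: The battery pack, origin at the centre of its underside; same axes as its centre.
Not all that is in view belongs to the job. Of the things shaped like the pack, the black one is meant.

How it is judged:
By the outcome, as a careful person would: the job done as asked, in the order asked, and still so for the second after the job is handed in, with the robot touching nothing.
It also fails if it takes over 66 s, if anything falls off the work surface, if the arm or the gripper's body presses on something with over 40 N, if the wrist force passes 120 N, or if a joint passes its speed limit or range.

## Robot

A 6-joint arm with a two-finger parallel gripper is mounted at the origin on the work surface. World frame = base frame: x ahead of the robot, y to its left, z up, the work surface at z = 0. Lengths are in m, angles in rad, forces in N, time in s.
With the tool pointing down it reaches from about 0.375 to 0.925 m from the base axis. Payload 5.7 kg.
Tool frame: the origin (TCP) lies midway between the tips of the shut fingers; the grasp point (between the pads) lies 19 mm behind it (ctrl.tcp_to_grasp is the z of the grasp point in the tool frame, in m); z points along the fingers, y is the direction in which the jaws open and shut (so a half turn about z gives the same grasp; the last joint's range is limited). The gripper opens to 85 mm and grips with 20 to 120 N. Pads are 22 mm wide; open, the fingers measure 114 mm over their backs; the gripper's body (76 mm by 85 mm) begins 54 mm behind the grasp point. The pads swing forward as they close: fully open they stand 13 mm farther back than shut.
Start: joints at [-1.266, 0.359, 1.51, -0, 1.272, -0.115], TCP at [0.245, -0.548, 0.231] pointing down, gripper open.
Joint ranges: [-2.97, 2.97], [-1.01, 2.36], [0.21, 2.38], [-0.96, 4.11], [0.2, 2.71], [-2.98, 2.98]. Speed limits (rad/s): [2.39, 2.39, 3.14, 3.14, 3.14, 3.14].

## Interface

Orientations are given as a 3x3 rotation matrix whose columns are the frame's x, y, z axes.
In Python, from station import ctrl gives the robot as it stands. The module is installed in compiled form; this text tells all that it offers.
- The arm moves only by the tool servo_tool, never from a script. Its argument "increments" is a list of rows, each an object of numbers: "tx", "ty", "tz": the shift along the tool's x, y, z in mm; "ax", "ay", "az": the turn, a rotation vector about the tool's x, y, z in rad. In form: [{"tx": .., "ty": .., "tz": .., "ax": .., "ay": .., "az": ..}, ...]. A call has 1 to 20 rows; each row shifts and turns the commanded pose from where the row before left it, along the tool's axes as they then stand; what a row does not reach is not made up. A row lasts 1/12 s, in which the tool goes at most 41.7 mm and 7.16 degrees, less where a joint would pass 70% of its speed; a pose out of reach is approached as far as the arm can. A call is refused whole if a number of a shift passes 41.7 or a number of a turn 0.125, either way. A call with a gripper value outside its range is refused whole. "gripper" is the gripper command: -1 is shut, 1 is fully open, values between are in proportion, set as the call begins (left out, the last holds). The fingers move at their own pace and stop on an object; "newtons" is the grip in N (left out, the last holds). Time passes only in rows, so rows that do not move let the fingers close. It gives the time, the measured TCP pose, the force and the opening at its end, in the units of the state.
- ctrl.get_obs(): the state, without advancing time (a new reading comes with each control period).
- ctrl.camera(name): name is "scene" or "top" or "wrist"; returns (picture, depth): 420x560x3 uint8, blue, green, red; 420x560 float32, m along the optical axis (not along the pixel's ray), 0 where there is no reading.
- ctrl.camera_info(name): a dict with "vertical_fov" (degrees; the focal length in pixels is half the picture's height over the tangent of half this angle, whatever the lens; pixels are square), "cx", "cy" (the principal point, pixels), "view" (4x4, takes a point from world to camera coordinates); the wrist camera has in their place "tool_from_camera" (4x4, takes a point from camera to tool coordinates, whose origin is the TCP and whose axes are the flange's). Camera axes: x right, y down, z forward; pixel columns grow to the right and rows downward; lengths in m; the calibration is good to about 2 mm. A picture is of the moment at which its call begins: read the wrist's pose just before it. camera_info takes no time and is no camera call.
- ctrl.close_job(): hands the job in, once; it reports no verdict.
Trained networks look in the newest picture that a camera, given by its name, has taken for a name from the list of things; names that differ only in an ending like _2 or _b are one class to them, and where a whole thing is asked for, a point or a joint stands for the part that bears it (a point fixed in the world has none). Each returns a list of dicts, best first, with "p" (0 to 1); they miss things now and then, are a little off and sometimes report something else, mostly with a low value. They report only what shows in the picture. A call takes as long as a camera call. They do not tell look-alikes from the thing itself.
- ctrl.find_in(camera, name): "uv" ([column, row] in pixels, amid what is visible of it).
The state is a dict: "time_s": time; "joints": joint angles; "joint_velocities": joint speeds; "joint_torque": joint torques, N m; "tcp_pos": TCP position; "eef_rot": TCP orientation; "contact_force": force on the tool from outside, world axes, zero at the start; "ft_torque": the same for the moment, N m; "gripper_width": finger opening in m.
Only numpy, scipy, OpenCV 4.12 (cv2) and the standard library are available. Lean on these libraries where they do the work, as an engineer would, in place of code of your own. Each camera call takes 0.05 s, during which the arm holds its last target.

## Working session

There is one attempt and no reset: what is moved stays moved. The work goes in short steps, Python scripts to look and compute and a tool call to move; the robot and the scene stay as the last step left them, time stands still between calls to the robot, and variables do not carry over. Pictures are saved under pics/ and viewed, and the job is handed in when it is done.

Besides the shell and the picture viewer there is one more tool, called after "Emit:" as name(argument=value, ...) on one line, values as JSON. servo_tool: Moves the arm, as the interface text tells. Its arguments: {"type":"object","properties":{"increments":{"type":"array"},"gripper":{"type":"number"},"newtons":{"type":"number"}},"required":["increments"]}

```bash
mkdir -p pics; ls
cat > h.py <<'E'
import numpy as np, cv2
from station import ctrl
def snap(cam,fn=None):
    o=ctrl.get_obs(); im,d=ctrl.camera(cam)
    if fn: cv2.imwrite('pics/'+fn,im)
    np.savez('last_%s.npz'%cam,im=im,d=d,p=o['tcp_pos'],R=o['eef_rot'])
    return im,d
def cam(camn):
    i=ctrl.camera_info(camn); f=210/np.tan(np.radians(i['vertical_fov'])/2)
    if 'view' in i: T=np.linalg.inv(np.array(i['view']))
    else:
        L=np.load('last_%s.npz'%camn); W=np.eye(4); W[:3,:3]=L['R']; W[:3,3]=L['p']
        T=W@np.array(i['tool_from_camera'])
    return f,i['cx'],i['cy'],T
def pt(camn,u,v,d=None,z=None):
    f,cx,cy,T=cam(camn); r=np.array([(u-cx)/f,(v-cy)/f,1.])
    if z is not None:
        rw=T[:3,:3]@r; s=(z-T[2,3])/rw[2]; return T[:3,3]+s*rw
    if d is None:
        D=np.load('last_%s.npz'%camn)['d']; d=D[int(round(v)),int(round(u))]
    return T[:3,:3]@(r*d)+T[:3,3]
def cloud(camn):
    f,cx,cy,T=cam(camn); D=np.load('last_%s.npz'%camn)['d']
    v,u=np.mgrid[:420,:560]; P=np.stack([(u-cx)/f*D,(v-cy)/f*D,D],-1)@T[:3,:3].T+T[:3,3]
    P[D==0]=np.nan
    return P
def proj(camn,p):
    f,cx,cy,T=cam(camn); q=np.linalg.inv(T)@np.append(p,1); return q[0]/q[2]*f+cx,q[1]/q[2]*f+cy
E
python3 - <<'E'
from h import *
print(ctrl.get_obs())
for c in ['scene','top','wrist']: snap(c,c+'0.png'); print(c,ctrl.camera_info(c))
for n in ['charger','chopper','pack','mat','charger_tab','chopper_tab','tray_center','colander_center','canister_center','rest1_center','pack_center']:
    r=ctrl.find_in('top',n); print(n,[(np.round(x['uv']),round(x['p'],2),np.round(pt('top',*x['uv']),3)) for x in r[:4]])
E
```

```text
pics
{'time_s': 0.0, 'joints': array([-1.26609204e+00,  3.59526043e-01,  1.51144088e+00, -2.14934326e-05,
        1.27247520e+00, -1.15089675e-01]), 'joint_velocities': array([-1.10038034e-04, -1.55182406e-04, -6.20274175e-04, -4.88103519e-05,
        3.71420271e-05, -4.52638717e-04]), 'joint_torque': array([-1.98895053e-03, -5.27623808e+01, -2.78621525e+01, -4.11814744e-04,
        1.32957957e-02, -2.05519868e-06]), 'tcp_pos': array([ 0.2443307 , -0.5472579 ,  0.23043783]), 'eef_rot': array([[ 9.13170409e-01,  4.07577567e-01, -5.74460062e-04],
       [ 4.07577927e-01, -9.13168737e-01,  1.75811457e-03],
       [ 1.91989090e-04, -1.83959544e-03, -9.99998290e-01]]), 'contact_force': array([0.28016701, 0.26981155, 0.21488774]), 'ft_torque': array([-0.00015183, -0.0143775 , -0.03231525]), 'gripper_width': 0.08520353429546586}
scene {'vertical_fov': 45.32077043726039, 'cx': 269.0086656828865, 'cy': 212.7568248364848, 'view': array([[ 0.40637057,  0.91365967, -0.00943246, -0.20825163],
       [ 0.73514177, -0.33306647, -0.59045178, -0.30821537],
       [-0.54261361,  0.23300803, -0.8070178
[... 1526 characters left out ...]
)]
chopper_tab [(array([203., 204.]), 0.64, array([0.498, 0.263, 0.015]))]
tray_center [(array([388., 253.]), 0.65, array([ 0.305, -0.411,  0.006]))]
colander_center [(array([425., 189.]), 0.75, array([ 0.54 , -0.557, -0.004])), (array([339., 154.]), 0.36, array([ 0.665, -0.233,  0.043]))]
canister_center [(array([142., 190.]), 0.86, array([0.536, 0.45 , 0.137])), (array([342., 153.]), 0.71, array([ 0.671, -0.247,  0.035]))]
rest1_center [(array([268., 159.]), 0.53, array([ 0.66 ,  0.025, -0.   ]))]
pack_center [(array([230., 253.]), 0.97, array([0.318, 0.161, 0.055])), (array([344., 174.]), 0.91, array([ 0.592, -0.245,  0.073])), (array([324., 246.]), 0.87, array([ 0.336, -0.171,  0.057]))]
```

View pics/top0.png

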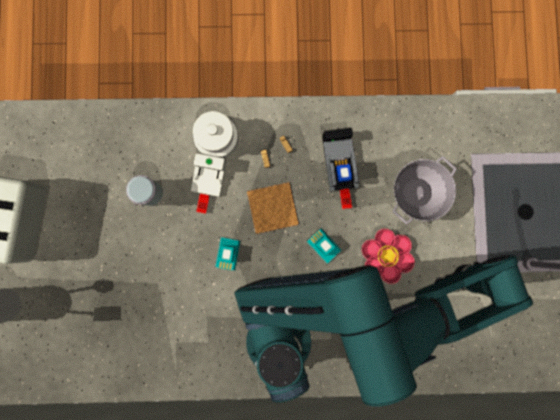

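View pics/scene0.png

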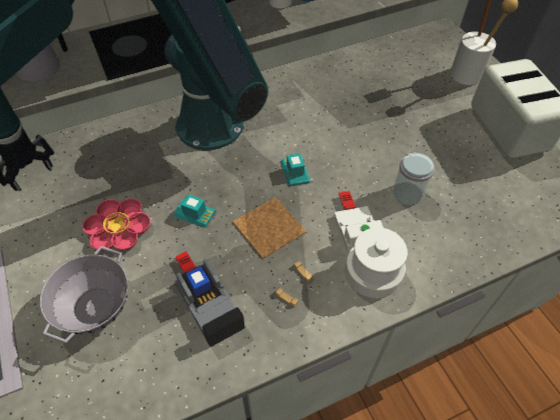

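View pics/wrist0.png

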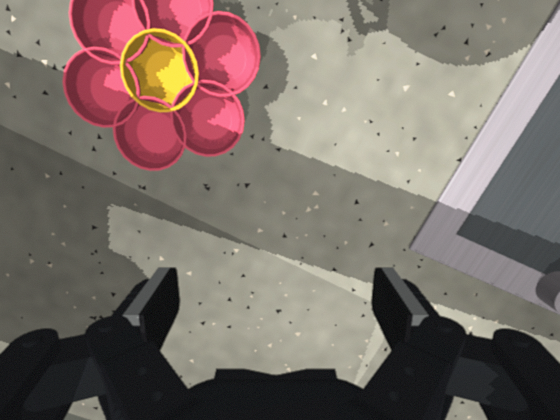

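Emit:
servo_tool(increments=[{"tx": 34.5, "ty": -13.8}, {"tx": 34.5, "ty": -13.8}, {"tx": 34.5, "ty": -13.8}, {"tx": 34.5, "ty": -13.8}, {"tx": 34.5, "ty": -13.8}, {"tx": 34.5, "ty": -13.8}, {"tx": 34.5, "ty": -13.8}, {"tx": 34.5, "ty": -13.8}, {"tx": 34.5, "ty": -13.8}, {"tx": 34.5, "ty": -13.8}, {"tx": 34.5, "ty": -13.8}, {"tx": 34.5, "ty": -13.8}, {"tx": 34.5, "ty": -13.8}, {"az": -0.12}, {"az": -0.12}, {"az": -0.12}, {"az": -0.12}, {"az": -0.12}, {"az": -0.12}, {"az": -0.12}], gripper=-1)

```text
$.increments[0]: bad value
```

Emit:
servo_tool(increments=[{"az": -0.12}, {"az": -0.12}, {"az": -0.12}, {}, {}])

```text
$.increments[0]: bad value
```

Run:
```python
from h import *
snap('wrist','w1.png'); snap('top','t1.png')
o=ctrl.get_obs();print(o['time_s'],o['tcp_pos'],o['eef_rot'],o['joints'])
for n in ['charger','charger_tab','charger_rails','charger_ejector','pack_center','pack_nose']:
    r=ctrl.find_in('wrist',n); print(n,[(np.round(x['uv']),round(x['p'],2),np.round(pt('wrist',*x['uv']),3)) for x in r[:3]])
```

```text
0.8 [ 0.24455363 -0.54788963  0.23130013] [[ 9.13167623e-01  4.07584215e-01  1.78367172e-05]
 [ 4.07584214e-01 -9.13167622e-01  4.72486317e-05]
 [ 3.55457091e-05 -3.58759563e-05 -9.99999999e-01]] [-1.26608559e+00  3.58764481e-01  1.51036805e+00  3.26315071e-05
  1.27249985e+00 -1.15105844e-01]
charger []
charger_tab []
charger_rails []
charger_ejector []
pack_center []
pack_nose [(array([159.,  75.]), 0.36, array([ 0.295, -0.395,  0.008]))]
```

View pics/w1.png

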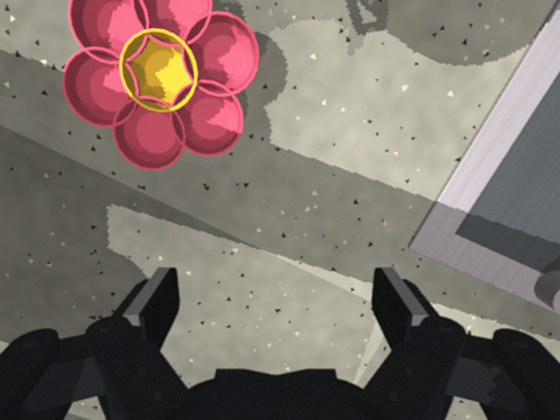

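Emit:
servo_tool(increments=[{"tx": 34.5, "ty": -13.8, "tz": 0, "ax": 0, "ay": 0, "az": 0}, {"tx": 34.5, "ty": -13.8, "tz": 0, "ax": 0, "ay": 0, "az": 0}, {"tx": 34.5, "ty": -13.8, "tz": 0, "ax": 0, "ay": 0, "az": 0}, {"tx": 34.5, "ty": -13.8, "tz": 0, "ax": 0, "ay": 0, "az": 0}, {"tx": 34.5, "ty": -13.8, "tz": 0, "ax": 0, "ay": 0, "az": 0}, {"tx": 34.5, "ty": -13.8, "tz": 0, "ax": 0, "ay": 0, "az": 0}, {"tx": 34.5, "ty": -13.8, "tz": 0, "ax": 0, "ay": 0, "az": 0}, {"tx": 34.5, "ty": -13.8, "tz": 0, "ax": 0, "ay": 0, "az": 0}, {"tx": 34.5, "ty": -13.8, "tz": 0, "ax": 0, "ay": 0, "az": 0}, {"tx": 34.5, "ty": -13.8, "tz": 0, "ax": 0, "ay": 0, "az": 0}, {"tx": 34.5, "ty": -13.8, "tz": 0, "ax": 0, "ay": 0, "az": 0}, {"tx": 34.5, "ty": -13.8, "tz": 0, "ax": 0, "ay": 0, "az": 0}, {"tx": 34.5, "ty": -13.8, "tz": 0, "ax": 0, "ay": 0, "az": 0}], gripper=-1)

```text
time_s: 2.18
tcp_pos: [0.5821, -0.1997, 0.2314]
eef_rot: [[0.913, 0.408, 0.0], [0.408, -0.913, -0.0], [0.0, 0.0, -1.0]]
contact_force: [0.7, -0.3, -0.0]
gripper_width: -0.0001
```

Emit:
servo_tool(increments=[{"tx": 0, "ty": 0, "tz": 0, "ax": 0, "ay": 0, "az": -0.12}, {"tx": 0, "ty": 0, "tz": 0, "ax": 0, "ay": 0, "az": -0.12}, {"tx": 0, "ty": 0, "tz": 0, "ax": 0, "ay": 0, "az": -0.12}, {"tx": 0, "ty": 0, "tz": 0, "ax": 0, "ay": 0, "az": -0.12}, {"tx": 0, "ty": 0, "tz": 0, "ax": 0, "ay": 0, "az": -0.12}, {"tx": 0, "ty": 0, "tz": 0, "ax": 0, "ay": 0, "az": -0.12}, {"tx": 0, "ty": 0, "tz": 0, "ax": 0, "ay": 0, "az": -0.12}, {"tx": 0, "ty": 0, "tz": 0, "ax": 0, "ay": 0, "az": -0.12}, {"tx": 0, "ty": 0, "tz": 0, "ax": 0, "ay": 0, "az": -0.12}, {"tx": 0, "ty": 0, "tz": 0, "ax": 0, "ay": 0, "az": -0.12}, {"tx": 0, "ty": 0, "tz": 0, "ax": 0, "ay": 0, "az": 0}, {"tx": 0, "ty": 0, "tz": 0, "ax": 0, "ay": 0, "az": 0}])

```text
time_s: 3.18
tcp_pos: [0.581, -0.2013, 0.2313]
eef_rot: [[-0.045, 0.999, -0.0], [0.999, 0.045, 0.0], [0.0, -0.0, -1.0]]
contact_force: [0.7, 0.7, -0.6]
gripper_width: -0.0001
```

Run:
```python
from h import *
snap('wrist','w2.png'); snap('top','t2.png')
o=ctrl.get_obs();print(o['time_s'],o['tcp_pos'],o['eef_rot'],o['joints'])
for n in ['charger_tab','charger_rails','pack_center']:
    r=ctrl.find_in('wrist',n); print(n,[(np.round(x['uv']),round(x['p'],2),np.round(pt('wrist',*x['uv']),3)) for x in r[:3]])
```

```text
3.2833 [ 0.58096853 -0.20124187  0.23127643] [[-4.57160861e-02  9.98954472e-01 -5.06217326e-05]
 [ 9.98954464e-01  4.57160924e-02  1.31522040e-04]
 [ 1.33698758e-04 -4.45561328e-05 -9.99999990e-01]] [-4.45812886e-01  3.80043979e-01  1.47688818e+00  1.00940637e-04
  1.28476288e+00 -4.91573399e-01]
charger_tab [(array([206., 221.]), 0.86, array([ 0.505, -0.253,  0.021]))]
charger_rails [(array([369., 210.]), 0.6, array([ 0.684, -0.227,  0.035]))]
pack_center [(array([290., 225.]), 0.94, array([ 0.596, -0.234,  0.079])), (array([ 55., 141.]), 0.91, array([ 0.369, -0.167,  0.054]))]
```

View pics/w2.png

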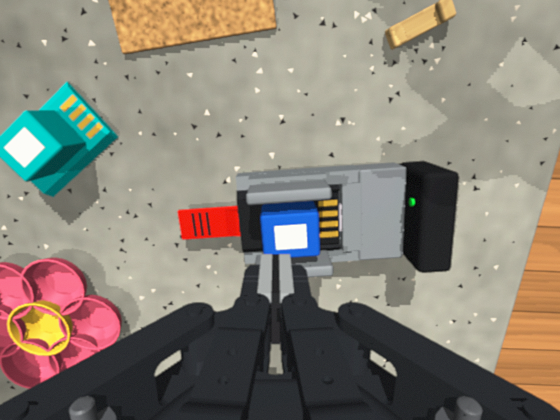

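```bash
cat > fit.py <<'E'
from h import *
def masks(camn,box,hue):
    L=np.load('last_%s.npz'%camn); hsv=cv2.cvtColor(L['im'],cv2.COLOR_BGR2HSV).astype(int); P=cloud(camn)
    m=np.zeros((420,560),bool); u0,v0,u1,v1=box; m[v0:v1,u0:u1]=1
    h,s,v=hsv[...,0],hsv[...,1],hsv[...,2]
    if hue=='red': c=((h<8)|(h>172))&(s>150)&(v>70)
    if hue=='blue': c=(h>100)&(h<130)&(s>120)&(v>50)
    if hue=='any': c=np.ones_like(m)
    return m&c,P
def rect(P,m,z0,z1,name=''):
    k=m&(P[...,2]>z0)&(P[...,2]<z1); Q=P[k]
    q=(Q[:,:2]*1000).astype(np.float32); r=cv2.minAreaRect(q)
    print(name,len(q),'c',np.round(r[0],1),'size',np.round(r[1],1),'ang',round(r[2],2),'zmed',round(np.median(Q[:,2])*1000,1))
    return Q,r
E
python3 - <<'E'
from fit import *
m,P=masks('wrist',(170,190,245,255),'red'); Q,_=rect(P,m,.01,.03,'tab')
m,P=masks('wrist',(240,190,340,270),'blue'); Q,_=rect(P,m,.068,.09,'block')
L=np.load('last_wrist.npz')
# tower
m,P=masks('wrist',(395,150,470,285),'any'); rect(P,m,.065,.09,'tower')
m,P=masks('wrist',(225,150,415,285),'any'); rect(P,m,.028,.04,'body');rect(P,m,.07,.085,'cheek')
# row profile of block
z=P[...,2]
for v in (180,195,213,225,235): print(v,[int(round(1000*t)) for t in z[v,230:420:6]])
img=L['im'][140:300,160:480]; cv2.imwrite('pics/w2c.png',cv2.resize(img,None,fx=2.4,fy=2.4,interpolation=cv2.INTER_CUBIC))
E
```

```text
tab 1710 c [ 508.8 -255.3] size [69.1 36.1] ang 6.8 zmed 21.6
block 1714 c [ 598.  -244.3] size [55.8 45.9] ang 6.81 zmed 78.2
tower 3887 c [ 739.4 -227.4] size [ 34.6 102.8] ang 6.83 zmed 76.1
body 9005 c [ 634.  -240.8] size [195.4 104.8] ang 6.7 zmed 35.4
cheek 4030 c [ 598.7 -244.2] size [79.5 91.8] ang 6.98 zmed 78.3Traceback (most recent call last):
  File "<stdin>", line 10, in <module>
ValueError: cannot convert float NaN to integer
```

Run:
```python
from fit import *
P=cloud('wrist'); L=np.load('last_wrist.npz')
Q=(P-L['p'])@L['R']
for u,v in [(85,408),(40,400),(150,340),(200,320),(250,320),(270,270),(240,380),(465,408),(390,340),(330,340),(510,410)]:
    print(u,v,np.round(Q[v,u]*1000))
m=(Q[...,2]>-.13)&(Q[...,2]<0.005)&(np.abs(Q[...,0])<.06)
for a in range(-120,5,10):
    k=m&(Q[...,2]*1000>a)&(Q[...,2]*1000<=a+10)
    if k.any(): print(a,np.round(1000*np.array([Q[k][:,1].min(),Q[k][:,1].max(),Q[k][:,0].min(),Q[k][:,0].max()])))
```

```text
85 408 [ 10. -42. -87.]
40 400 [ 10. -54. -85.]
150 340 [ 10. -36. -65.]
200 320 [ 11. -23. -56.]
250 320 [ 11.  -8. -56.]
270 270 [ 10.  -2. -23.]
240 380 [ 15.  -8. -85.]
465 408 [ 11.  42. -88.]
390 340 [ 11.  32. -66.]
330 340 [ 16.  14. -72.]
510 410 [ 10.  51. -88.]
-100 [-58.  60.  10.  20.]
-90 [-62.  62.   2.  17.]
-80 [-56.  56. -10.  17.]
-70 [-48.  48. -10.  17.]
-60 [-41.  40. -13.  13.]
-50 [-31.  32. -14.  13.]
-40 [-13.  14. -13.  11.]
-30 [-13.  14.   5.  11.]
-20 [-13.  14.   5.  11.]
-10 [-12.  13.   5.  10.]
```

Emit:
servo_tool(increments=[{"tx": 0, "ty": 0, "tz": 0, "ax": 0, "ay": 0, "az": -0.073}, {"tx": -15, "ty": -32, "tz": 0, "ax": 0, "ay": 0, "az": 0}, {"tx": -15, "ty": -32, "tz": 0, "ax": 0, "ay": 0, "az": 0}, {"tx": -15, "ty": -32, "tz": 0, "ax": 0, "ay": 0, "az": 0}, {"tx": 0, "ty": 0, "tz": 38, "ax": 0, "ay": 0, "az": 0}, {"tx": 0, "ty": 0, "tz": 38, "ax": 0, "ay": 0, "az": 0}, {"tx": 0, "ty": 0, "tz": 38, "ax": 0, "ay": 0, "az": 0}, {"tx": 0, "ty": 0, "tz": 38, "ax": 0, "ay": 0, "az": 0}, {"tx": 0, "ty": 0, "tz": 38, "ax": 0, "ay": 0, "az": 0}, {"tx": 0, "ty": 0, "tz": 13, "ax": 0, "ay": 0, "az": 0}, {"tx": 0, "ty": 0, "tz": 5, "ax": 0, "ay": 0, "az": 0}, {"tx": 0, "ty": 0, "tz": 5, "ax": 0, "ay": 0, "az": 0}, {"tx": 0, "ty": 0, "tz": 4, "ax": 0, "ay": 0, "az": 0}, {"tx": 0, "ty": 0, "tz": 0, "ax": 0, "ay": 0, "az": 0}, {"tx": 0, "ty": 0, "tz": 0, "ax": 0, "ay": 0, "az": 0}])

```text
time_s: 4.68
tcp_pos: [0.4922, -0.2583, 0.0154]
eef_rot: [[-0.122, 0.993, 0.002], [0.993, 0.122, -0.001], [-0.002, 0.002, -1.0]]
contact_force: [0.0, -0.7, -0.1]
gripper_width: 0.0001
```

Run:
```python
from fit import *
snap('top','t3.png')
o=ctrl.get_obs();print(o['time_s'],o['tcp_pos'],o['contact_force'])
m,P=masks('top',(320,150,370,195),'blue'); rect(P,m,.06,.1,'block')
```

```text
4.7333 [ 0.49221562 -0.25825951  0.01546194] [-0.30844238  0.48631075 -0.00474883]
block 101 c [ 585.1 -247. ] size [55.1 46.6] ang 7.94 zmed 75.2
```

Run:
```python
from fit import *
L=np.load('last_top.npz')
im=cv2.imread('pics/t2.png')
for i in (im,L['im']):
    h=cv2.cvtColor(i,cv2.COLOR_BGR2HSV); m=(h[...,0]>100)&(h[...,0]<130)&(h[...,1]>120); m[:150]=0;m[195:]=0;m[:,:320]=0;m[:,370:]=0
    v,u=np.nonzero(m); print(len(u),u.mean(),v.mean(),v.min(),v.max())
```

```text
37 349.2432432432432 177.8108108108108 170 181
150 342.4533333333333 175.44 166 186
```

Emit:
servo_tool(increments=[{"tx": 0, "ty": 0, "tz": 2, "ax": 0, "ay": 0, "az": 0}, {"tx": 0, "ty": 0, "tz": 1, "ax": 0, "ay": 0, "az": 0}, {"tx": 0, "ty": 0, "tz": 0, "ax": 0, "ay": 0, "az": 0}, {"tx": 0, "ty": 0, "tz": 0, "ax": 0, "ay": 0, "az": 0}, {"tx": 0, "ty": 0, "tz": 0, "ax": 0, "ay": 0, "az": 0}])

```text
time_s: 5.15
tcp_pos: [0.4922, -0.2583, 0.0119]
eef_rot: [[-0.122, 0.993, 0.002], [0.993, 0.122, -0.001], [-0.001, 0.002, -1.0]]
contact_force: [1.5, -0.0, 6.0]
gripper_width: -0.0
```

Run:
```python
from fit import *
snap('top','t4.png')
o=ctrl.get_obs();print(o['time_s'],o['tcp_pos'],o['contact_force'])
L=np.load('last_top.npz')
for i in (L['im'],):
    h=cv2.cvtColor(i,cv2.COLOR_BGR2HSV); m=(h[...,0]>100)&(h[...,0]<130)&(h[...,1]>120); m[:150]=0;m[195:]=0;m[:,:320]=0;m[:,370:]=0
    v,u=np.nonzero(m); print(len(u),u.mean(),v.mean(),v.min(),v.max())
m,P=masks('top',(320,150,370,195),'blue'); rect(P,m,.06,.1,'block')
```

```text
5.2 [ 0.49219274 -0.25825747  0.01184954] [ 2.31882757 -0.4799233   6.41116461]
140 342.37857142857143 176.1642857142857 167 186
block 97 c [ 581.4 -247.5] size [54.8 46.1] ang 7.35 zmed 74.2
```

Emit:
servo_tool(increments=[{"tx": 0, "ty": 0, "tz": -20, "ax": 0, "ay": 0, "az": 0}, {"tx": 0, "ty": 0, "tz": -40, "ax": 0, "ay": 0, "az": 0}, {"tx": 0, "ty": 0, "tz": -40, "ax": 0, "ay": 0, "az": 0}, {"tx": 0, "ty": 0, "tz": -40, "ax": 0, "ay": 0, "az": 0}, {"tx": 0, "ty": 30.3, "tz": -20, "ax": 0, "ay": 0, "az": 0}, {"tx": 0.5, "ty": 30.3, "tz": 0, "ax": 0, "ay": 0, "az": 0}, {"tx": 0.5, "ty": 30.3, "tz": 0, "ax": 0, "ay": 0, "az": 0}, {"tx": 0, "ty": 0, "tz": 0, "ax": 0, "ay": 0, "az": 0}, {"tx": 0, "ty": 0, "tz": 0, "ax": 0, "ay": 0, "az": 0}], gripper=1)

```text
time_s: 5.95
tcp_pos: [0.5816, -0.2448, 0.1705]
eef_rot: [[-0.123, 0.992, -0.001], [0.992, 0.123, 0.001], [0.001, -0.001, -1.0]]
contact_force: [-0.5, -0.4, -1.1]
gripper_width: 0.0858
```

Run:
```python
from fit import *
snap('wrist','w5.png')
o=ctrl.get_obs();print(o['time_s'],o['tcp_pos'],o['eef_rot'],o['gripper_width'])
m,P=masks('wrist',(150,130,420,330),'blue'); Q,r=rect(P,m,.068,.09,'block')
c=np.array([*r[0],60])/1000; print((c-o['tcp_pos'])@o['eef_rot']*1000)
```

```text
6.0 [ 0.58012018 -0.24480146  0.17014109] [[-0.12261528  0.99244976 -0.00299299]
 [ 0.99245286  0.12261964  0.0013178 ]
 [ 0.00167485 -0.00280882 -0.99999465]] 0.08550955449132591
block 3015 c [ 582.9 -246. ] size [56.  45.1] ang 7.08 zmed 78.4
[ -1.69893933   2.87291737 110.13076756]
```

View pics/w5.png

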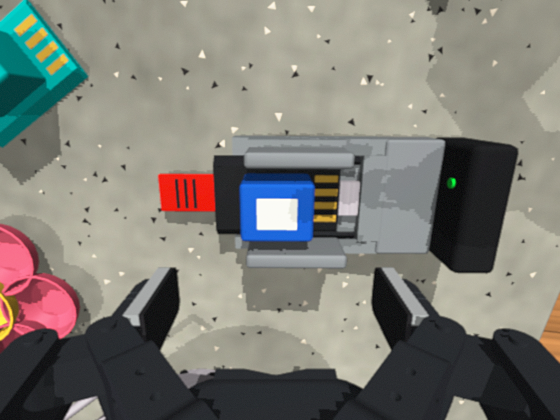

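Emit:
servo_tool(increments=[{"tx": -1.7, "ty": 2.7, "tz": 35, "ax": 0, "ay": 0, "az": 0}, {"tx": 0, "ty": 0, "tz": 35, "ax": 0, "ay": 0, "az": 0}, {"tx": 0, "ty": 0, "tz": 35, "ax": 0, "ay": 0, "az": 0}, {"tx": 0, "ty": 0, "tz": 16, "ax": 0, "ay": 0, "az": 0}, {"tx": 0, "ty": 0, "tz": 15, "ax": 0, "ay": 0, "az": 0}, {"tx": 0, "ty": 0, "tz": 0, "ax": 0, "ay": 0, "az": 0}, {"tx": 0, "ty": 0, "tz": 0, "ax": 0, "ay": 0, "az": 0}], newtons=60)

```text
time_s: 6.58
tcp_pos: [0.5817, -0.2464, 0.0342]
eef_rot: [[-0.121, 0.993, -0.004], [0.993, 0.121, 0.002], [0.002, -0.004, -1.0]]
contact_force: [-0.1, -0.8, 0.5]
gripper_width: 0.0857
```

Emit:
servo_tool(increments=[{"tx": 0, "ty": 0, "tz": 0, "ax": 0, "ay": 0, "az": 0}, {"tx": 0, "ty": 0, "tz": 0, "ax": 0, "ay": 0, "az": 0}, {"tx": 0, "ty": 0, "tz": 0, "ax": 0, "ay": 0, "az": 0}, {"tx": 0, "ty": 0, "tz": 0, "ax": 0, "ay": 0, "az": 0}, {"tx": 0, "ty": 0, "tz": 0, "ax": 0, "ay": 0, "az": 0}, {"tx": 0, "ty": 0, "tz": 0, "ax": 0, "ay": 0, "az": 0}], gripper=-1)

```text
time_s: 7.08
tcp_pos: [0.5842, -0.2475, 0.0369]
eef_rot: [[-0.122, 0.993, 0.001], [0.993, 0.122, -0.001], [-0.001, 0.001, -1.0]]
contact_force: [-3.1, -0.9, 6.8]
gripper_width: 0.0553
```

Run:
```python
from fit import *
o=ctrl.get_obs();print(o['time_s'],o['tcp_pos'],o['eef_rot'],o['gripper_width'],o['contact_force'])
```

```text
7.0833 [ 0.5842071  -0.2474508   0.03693185] [[-1.21870683e-01  9.92545732e-01  7.11688142e-04]
 [ 9.92545238e-01  1.21871440e-01 -1.14096122e-03]
 [-1.21919065e-03  5.67332954e-04 -9.99999096e-01]] 0.05529929207590594 [-3.1165646  -0.90980855  6.84203279]
```

Emit:
servo_tool(increments=[{"tx": 0, "ty": 0, "tz": -1.5, "ax": 0, "ay": 0, "az": 0}, {"tx": 0, "ty": -5, "tz": 0, "ax": 0, "ay": 0, "az": 0}, {"tx": 0, "ty": -10, "tz": 0, "ax": 0, "ay": 0, "az": 0}, {"tx": 0, "ty": -10, "tz": 0, "ax": 0, "ay": 0, "az": 0}, {"tx": 0, "ty": -10, "tz": 0, "ax": 0, "ay": 0, "az": 0}])

```text
time_s: 7.5
tcp_pos: [0.5486, -0.2512, 0.0369]
eef_rot: [[-0.122, 0.993, 0.001], [0.993, 0.122, -0.0], [-0.0, 0.001, -1.0]]
contact_force: [1.3, -0.3, -1.5]
gripper_width: 0.0551
```

Emit:
servo_tool(increments=[{"tx": 0, "ty": -12, "tz": 0, "ax": 0, "ay": 0, "az": 0}, {"tx": 0, "ty": -12, "tz": 0, "ax": 0, "ay": 0, "az": 0}, {"tx": 0, "ty": -12, "tz": 0, "ax": 0, "ay": 0, "az": 0}, {"tx": 0, "ty": -10, "tz": 0, "ax": 0, "ay": 0, "az": 0}, {"tx": 0, "ty": 0, "tz": 0, "ax": 0, "ay": 0, "az": 0}, {"tx": 0, "ty": 0, "tz": -15, "ax": 0, "ay": 0, "az": 0}, {"tx": 0, "ty": 0, "tz": -30, "ax": 0, "ay": 0, "az": 0}, {"tx": 0, "ty": 0, "tz": -35, "ax": 0, "ay": 0, "az": 0}])

```text
time_s: 8.17
tcp_pos: [0.501, -0.2552, 0.1151]
eef_rot: [[-0.121, 0.993, -0.006], [0.993, 0.121, 0.004], [0.005, -0.006, -1.0]]
contact_force: [0.9, 1.2, -3.6]
gripper_width: 0.0552
```

Run:
```python
from fit import *
snap('wrist','w6.png');snap('top','t6.png')
o=ctrl.get_obs();print(o['time_s'],o['tcp_pos'],o['eef_rot'],o['gripper_width'],o['contact_force'],o['ft_torque'])
L=np.load('last_top.npz'); hsv=cv2.cvtColor(L['im'],cv2.COLOR_BGR2HSV).astype(int); P=cloud('top')
print(hsv[209,274],hsv[190,255])
m=np.zeros((420,560),bool); m[175:240,240:305]=1
m&=(hsv[...,0]>5)&(hsv[...,0]<20)&(hsv[...,1]>100)
rect(P,m,-.02,.03,'mat')
v,u=np.nonzero(m); q=np.array([pt('top',a,b,z=.006)[:2]*1000 for a,b in zip(u,v)],np.float32); print(cv2.minAreaRect(q))
```

```text
8.2667 [ 0.50637607 -0.25870768  0.12116718] [[-0.12154743  0.99256458  0.00646388]
 [ 0.99257242  0.12157682 -0.0043661 ]
 [-0.0051195   0.00588518 -0.99996958]] 0.055354049640575755 [ 1.80022491 -0.75394647 -3.75175466] [-0.03169702 -0.08933946  0.01821997]
[ 16 157 182] [ 14 149 142]
mat 1870 c [480.3  10.7] size [161.6 164. ] ang 10.66 zmed 4.4
((478.69500732421875, 11.016502380371094), (162.51419067382812, 163.34727478027344), 11.171944618225098)
```

View pics/w6.png

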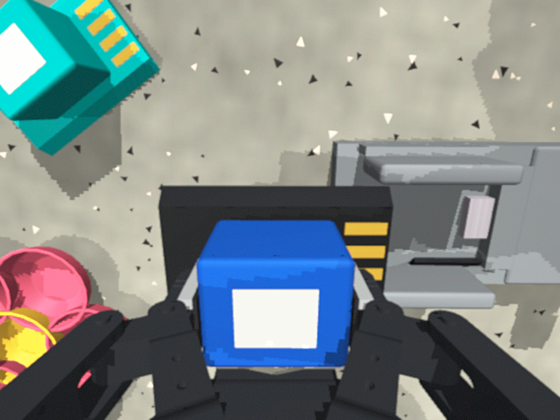

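View pics/t6.png

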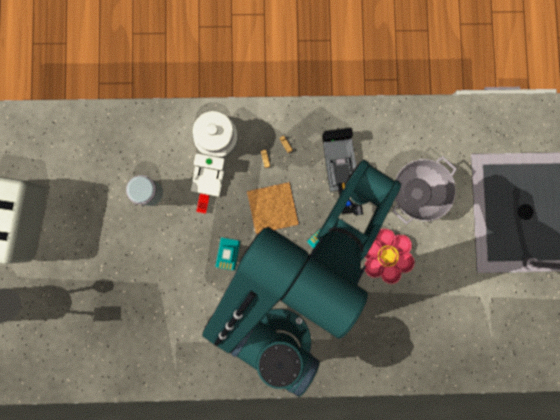

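Emit:
servo_tool(increments=[{"tx": 20, "ty": 0.8, "tz": 0, "ax": 0, "ay": 0, "az": 0}, {"tx": 35, "ty": 0.7, "tz": 0, "ax": 0, "ay": 0, "az": 0}, {"tx": 35, "ty": 0.7, "tz": 0, "ax": 0, "ay": 0, "az": 0}, {"tx": 35, "ty": 0.7, "tz": 0, "ax": 0, "ay": 0, "az": 0}, {"tx": 35, "ty": 0.7, "tz": 0, "ax": 0, "ay": 0, "az": 0}, {"tx": 35, "ty": 0.7, "tz": 0, "ax": 0, "ay": 0, "az": 0}, {"tx": 35, "ty": 0.7, "tz": 0, "ax": 0, "ay": 0, "az": 0}, {"tx": 30, "ty": 0.7, "tz": 0, "ax": 0, "ay": 0, "az": 0}, {"tx": 11, "ty": 0, "tz": 0, "ax": 0, "ay": 0, "az": 0}, {"tx": 0, "ty": 0, "tz": 0, "ax": 0, "ay": 0, "az": 0}, {"tx": 0, "ty": 0, "tz": 0, "ax": 0, "ay": 0, "az": 0}, {"tx": 0, "ty": 0, "tz": 0, "ax": 0, "ay": 0, "az": 0}])

```text
time_s: 9.27
tcp_pos: [0.4764, 0.0121, 0.1164]
eef_rot: [[-0.122, 0.993, -0.001], [0.993, 0.122, -0.0], [-0.0, -0.001, -1.0]]
contact_force: [1.0, -1.1, -3.4]
gripper_width: 0.0556
```

Run:
```python
from fit import *
snap('wrist','w7.png')
o=ctrl.get_obs();print(o['time_s'],o['tcp_pos'],o['eef_rot'],o['gripper_width'],o['contact_force'],o['ft_torque'])
m,P=masks('wrist',(150,200,420,400),'blue'); Q,r=rect(P,m,.1,.2,'block')
```

```text
9.3167 [0.47664144 0.01183237 0.11654175] [[-1.20882316e-01  9.92666825e-01 -1.99196154e-04]
 [ 9.92666790e-01  1.20882240e-01 -3.56853279e-04]
 [-3.30157134e-04 -2.40872658e-04 -9.99999916e-01]] 0.055229496209600104 [ 1.04634472 -0.31633966 -3.27375558] [-0.02435219 -0.0372691  -0.01283255]
block 16512 c [476.7  13.5] size [76.5 46.9] ang 6.43 zmed 157.4
```

View pics/w7.png

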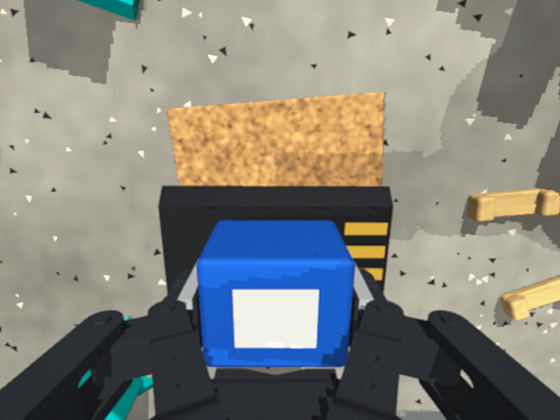

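Emit:
servo_tool(increments=[{"tx": -1, "ty": 2.5, "tz": 30, "ax": 0, "ay": 0, "az": 0}, {"tx": 0, "ty": 0, "tz": 35, "ax": 0, "ay": 0, "az": 0}, {"tx": 0, "ty": 0, "tz": 16, "ax": 0, "ay": 0, "az": 0}, {"tx": 0, "ty": 0, "tz": 8, "ax": 0, "ay": 0, "az": 0}, {"tx": 0, "ty": 0, "tz": 4, "ax": 0, "ay": 0, "az": 0}, {"tx": 0, "ty": 0, "tz": 0, "ax": 0, "ay": 0, "az": 0}, {"tx": 0, "ty": 0, "tz": 0, "ax": 0, "ay": 0, "az": 0}])

```text
time_s: 9.9
tcp_pos: [0.48, 0.0117, 0.0245]
eef_rot: [[-0.121, 0.993, 0.001], [0.993, 0.121, -0.0], [-0.0, 0.001, -1.0]]
contact_force: [-0.5, 0.8, -4.2]
gripper_width: 0.0555
```

Emit:
servo_tool(increments=[{"tx": 0, "ty": 0, "tz": 1.5, "ax": 0, "ay": 0, "az": 0}, {"tx": 0, "ty": 0, "tz": 1.5, "ax": 0, "ay": 0, "az": 0}, {"tx": 0, "ty": 0, "tz": 1, "ax": 0, "ay": 0, "az": 0}, {"tx": 0, "ty": 0, "tz": 0, "ax": 0, "ay": 0, "az": 0}, {"tx": 0, "ty": 0, "tz": 0, "ax": 0, "ay": 0, "az": 0}])

```text
time_s: 10.32
tcp_pos: [0.4799, 0.0121, 0.0209]
eef_rot: [[-0.122, 0.993, 0.002], [0.993, 0.122, -0.0], [-0.001, 0.002, -1.0]]
contact_force: [0.5, -1.1, 4.3]
gripper_width: 0.0552
```

Emit:
servo_tool(increments=[{"tx": 0, "ty": 0, "tz": 0, "ax": 0, "ay": 0, "az": 0}, {"tx": 0, "ty": 0, "tz": 0, "ax": 0, "ay": 0, "az": 0}, {"tx": 0, "ty": 0, "tz": 0, "ax": 0, "ay": 0, "az": 0}, {"tx": 0, "ty": 0, "tz": 0, "ax": 0, "ay": 0, "az": 0}, {"tx": 0, "ty": 0, "tz": -15, "ax": 0, "ay": 0, "az": 0}, {"tx": 0, "ty": 0, "tz": -35, "ax": 0, "ay": 0, "az": 0}, {"tx": 0, "ty": 0, "tz": -35, "ax": 0, "ay": 0, "az": 0}, {"tx": 0, "ty": 0, "tz": -40, "ax": 0, "ay": 0, "az": -0.1}, {"tx": 0, "ty": 0, "tz": -40, "ax": 0, "ay": 0, "az": -0.12}, {"tx": 0, "ty": 0, "tz": -20, "ax": 0, "ay": 0, "az": -0.12}, {"tx": 0, "ty": 0, "tz": 0, "ax": 0, "ay": 0, "az": -0.12}, {"tx": 0, "ty": 0, "tz": 0, "ax": 0, "ay": 0, "az": -0.12}, {"tx": 0, "ty": 0, "tz": 0, "ax": 0, "ay": 0, "az": -0.12}, {"tx": 0, "ty": 0, "tz": 0, "ax": 0, "ay": 0, "az": -0.12}, {"tx": 0, "ty": 0, "tz": 0, "ax": 0, "ay": 0, "az": -0.12}, {"tx": 0, "ty": 0, "tz": 0, "ax": 0, "ay": 0, "az": -0.12}, {"tx": 0, "ty": 0, "tz": 0, "ax": 0, "ay": 0, "az": -0.12}, {"tx": 0, "ty": 0, "tz": 0, "ax": 0, "ay": 0, "az": -0.12}, {"tx": 0, "ty": 0, "tz": 0, "ax": 0, "ay": 0, "az": -0.12}, {"tx": 0, "ty": 0, "tz": 0, "ax": 0, "ay": 0, "az": -0.12}], gripper=1)

```text
time_s: 11.98
tcp_pos: [0.4788, 0.0123, 0.2047]
eef_rot: [[-0.995, -0.097, -0.0], [-0.097, 0.995, 0.0], [0.0, 0.0, -1.0]]
contact_force: [0.2, 0.8, 0.0]
gripper_width: 0.0852
```

Emit:
servo_tool(increments=[{"tx": 0, "ty": 0, "tz": 0, "ax": 0, "ay": 0, "az": -0.03}, {"tx": 0, "ty": 0, "tz": 0, "ax": 0, "ay": 0, "az": 0}])

```text
time_s: 12.15
tcp_pos: [0.4788, 0.0122, 0.2047]
eef_rot: [[-0.993, -0.122, -0.0], [-0.122, 0.993, 0.0], [0.0, 0.0, -1.0]]
contact_force: [0.9, 0.4, 0.4]
gripper_width: 0.0854
```

Run:
```python
from fit import *
snap('wrist','w8.png'); 
o=ctrl.get_obs();print(o['time_s'],o['tcp_pos'],o['eef_rot'],o['joints'],o['contact_force'])
snap('top','t8.png')
m,P=masks('wrist',(100,100,460,400),'blue'); Q,r=rect(P,m,.05,.09,'block')
m,P=masks('top',(190,185,215,225),'red'); rect(P,m,0,.04,'tab')
```

```text
12.2 [0.47882368 0.01226715 0.20471225] [[-9.92783776e-01 -1.19917814e-01 -3.02270365e-04]
 [-1.19917860e-01  9.92783807e-01  1.36337538e-04]
 [ 2.83739824e-04  1.71601311e-04 -9.99999945e-01]] [-1.18812399e-01  2.13804239e-01  1.79720407e+00  1.10021852e-04
  1.13090064e+00 -1.80986272e+00] [-0.10349803 -0.68271825  0.16498658]
block 2145 c [479.2  13.1] size [55.8 46. ] ang 7.37 zmed 62.2
tab 186 c [499.  265.2] size [38.5 65.6] ang 81.64 zmed 19.0
```

View pics/w8.png

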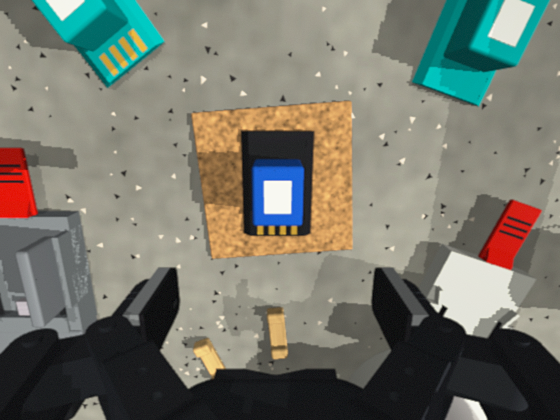

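View pics/t8.png

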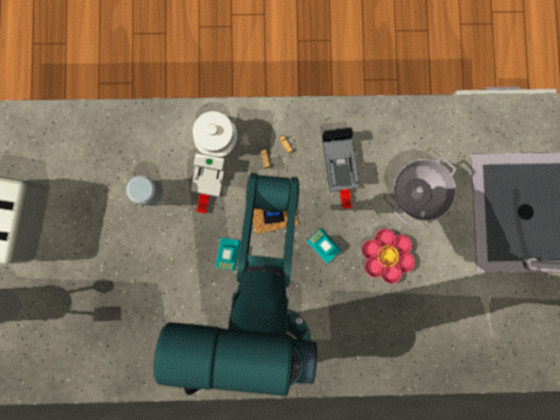

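Emit:
servo_tool(increments=[{"tx": -17.3, "ty": 28, "tz": -5, "ax": 0, "ay": 0, "az": 0}, {"tx": -17.3, "ty": 28, "tz": -5, "ax": 0, "ay": 0, "az": 0}, {"tx": -17.3, "ty": 28, "tz": -5, "ax": 0, "ay": 0, "az": 0}, {"tx": -17.3, "ty": 28, "tz": -5, "ax": 0, "ay": 0, "az": 0}, {"tx": -17.3, "ty": 28, "tz": -5, "ax": 0, "ay": 0, "az": 0}, {"tx": -17.3, "ty": 28, "tz": 0, "ax": 0, "ay": 0, "az": 0}, {"tx": -17.3, "ty": 28, "tz": 0, "ax": 0, "ay": 0, "az": 0}, {"tx": -17.3, "ty": 28, "tz": 0, "ax": 0, "ay": 0, "az": 0.089}, {"tx": 0, "ty": 0, "tz": 0, "ax": 0, "ay": 0, "az": 0.089}, {"tx": 0, "ty": 0, "tz": 0, "ax": 0, "ay": 0, "az": 0.089}, {"tx": 0, "ty": 0, "tz": 0, "ax": 0, "ay": 0, "az": 0}, {"tx": 0, "ty": 0, "tz": 0, "ax": 0, "ay": 0, "az": 0}])

```text
time_s: 13.25
tcp_pos: [0.5891, 0.2513, 0.2296]
eef_rot: [[-0.99, 0.143, -0.001], [0.143, 0.99, -0.0], [0.001, -0.0, -1.0]]
contact_force: [0.1, -0.5, 0.0]
gripper_width: 0.0856
```

Run:
```python
from fit import *
snap('wrist','w9.png'); 
o=ctrl.get_obs();print(o['time_s'],o['tcp_pos'],o['eef_rot'],o['joints'])
m,P=masks('wrist',(150,20,400,200),'red'); rect(P,m,0.01,.035,'tab')
for n in ['chopper_tab','chopper_rails','chopper_hood']:
    r=ctrl.find_in('wrist',n); print(n,[(np.round(x['uv']),round(x['p'],2),np.round(pt('wrist',*x['uv']),3)) for x in r[:3]])
```

```text
13.3 [0.58912175 0.2511084  0.2296579 ] [[-9.89676090e-01  1.43321449e-01 -4.45432018e-04]
 [ 1.43321482e-01  9.89676185e-01 -4.34641755e-05]
 [ 4.34604112e-04 -1.06855432e-04 -9.99999900e-01]] [ 2.95073985e-01  4.18215876e-01  1.41945058e+00  9.11673800e-05
  1.30436502e+00 -1.13192964e+00]
tab 2417 c [501.5 265.4] size [35.9 69.4] ang 78.73 zmed 21.6
chopper_tab [(array([280.,  93.]), 0.76, array([0.501, 0.267, 0.022]))]
chopper_rails [(array([273., 254.]), 0.91, array([0.649, 0.239, 0.079]))]
chopper_hood []
```

View pics/w9.png

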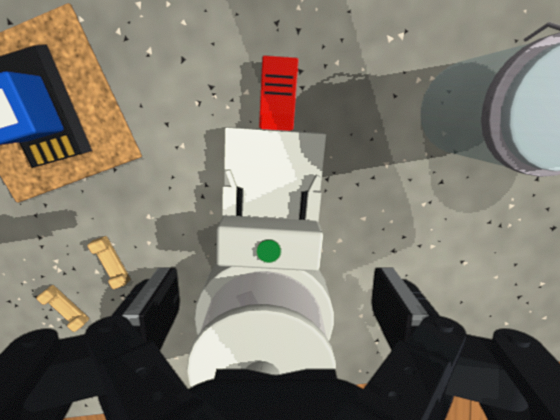

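Run:
```python
from fit import *
m,P=masks('wrist',(200,100,345,290),'any')
Q,r=rect(P,m,.017,.0285,'runway')
Q,r=rect(P,m,.066,.085,'hood')
m2,_=masks('wrist',(205,215,335,272),'any'); rect(P,m2,.07,.085,'hood2')
# express in dock frame guess
a=np.radians(-11.27); O=np.array([.5898,.2478]); e=np.array([np.cos(a),np.sin(a)]); n=np.array([-e[1],e[0]])
def D(Q): return np.c_[(Q[:,:2]-O)@e*1000,(Q[:,:2]-O)@n*1000,Q[:,2]*1000]
for z0,z1 in [(17,28),(30,40),(70,85)]:
    k=m&(P[...,2]*1000>z0)&(P[...,2]*1000<z1); q=D(P[k]); print(z0,len(q),np.percentile(q,[0.5,1,5,50,95,99,99.5],axis=0).round(1)[:,:2].tolist())
# guides/rails: points z 30-40
k=m&(P[...,2]>.03)&(P[...,2]<.04); q=D(P[k])
for x in range(-20,40,4):
    s=q[(q[:,0]>x)&(q[:,0]<x+4)]
    L=s[s[:,1]<0];R=s[s[:,1]>0]
    if len(L) and len(R): print(x,L[:,1].min().round(1),L[:,1].max().round(1),R[:,1].min().round(1),R[:,1].max().round(1))
k=m&(P[...,2]>.017)&(P[...,2]<.0285); q=D(P[k])
for x in range(-56,-16,8):
    s=q[(q[:,0]>x)&(q[:,0]<x+8)]
    if len(s): print('run',x,s[:,1].min().round(1),s[:,1].max().round(1))
h=P.copy(); k=m2&(P[...,2]>.07)&(P[...,2]<.085); q=D(P[k])
for y in range(-50,50,10):
    s=q[(q[:,1]>y)&(q[:,1]<y+10)]
    if len(s): print('hood',y,s[:,0].min().round(1),s[:,0].max().round(1))
```

```text
runway 8210 c [608.2 243.8] size [143.2 207.9] ang 78.04 zmed 23.5
hood 5015 c [659.6 232.5] size [104.2  74.1] ang 78.15 zmed 76.4
hood2 4296 c [644.3 235.7] size [104.1  42.9] ang 77.93 zmed 76.5
17 8167 [[-83.4, -52.3], [-82.3, -51.4], [-73.2, -44.3], [-21.3, -0.5], [33.4, 43.4], [40.2, 50.5], [106.4, 51.2]]
30 1402 [[-11.6, -68.9], [-10.6, -65.0], [-4.4, -52.5], [20.1, -31.5], [99.6, 49.9], [114.8, 59.6], [117.7, 63.5]]
70 4738 [[34.8, -51.9], [34.9, -51.0], [36.0, -46.7], [55.8, -1.8], [93.7, 44.2], [98.8, 48.9], [100.4, 49.6]]
-12 -49.8 -44.9 43.7 48.6
-8 -48.7 -43.2 42.6 47.8
-4 -46.6 -41.5 40.8 46.1
0 -45.4 -40.0 39.2 43.2
4 -52.6 -31.6 29.9 51.0
8 -52.8 -31.4 30.1 50.3
12 -52.7 -31.3 30.2 50.9
16 -52.8 -31.3 29.7 51.2
20 -52.8 -32.2 29.9 50.5
24 -52.7 -32.1 30.1 50.9
28 -52.6 -32.0 29.4 51.0
32 -52.5 -28.2 9.1 50.5
36 -52.6 -31.9 30.0 50.7
run -56 -51.7 51.5
run -48 -51.6 51.6
run -40 -51.6 51.7
run -32 -52.5 51.3
run -24 -52.4 51.3
hood -50 34.6 76.5
hood -40 34.6 76.5
hood -30 34.2 76.3
hood -20 34.5 76.9
hood -10 34.7 76.7
hood 0 34.6 77.1
hood 10 34.9 77.2
hood 20 34.9 76.7
hood 30 34.9 77.8
hood 40 35.1 77.2
```

Emit:
servo_tool(increments=[{"tx": 8.3, "ty": -27.9, "tz": 0, "ax": 0, "ay": 0, "az": 0}, {"tx": 8.3, "ty": -27.9, "tz": 0, "ax": 0, "ay": 0, "az": 0}, {"tx": 8.3, "ty": -27.9, "tz": 0, "ax": 0, "ay": 0, "az": 0}, {"tx": 8.3, "ty": -27.9, "tz": 0, "ax": 0, "ay": 0, "az": 0}, {"tx": 8.3, "ty": -27.9, "tz": 0, "ax": 0, "ay": 0, "az": 0}, {"tx": 8.3, "ty": -27.9, "tz": 0, "ax": 0, "ay": 0, "az": 0}, {"tx": 8.3, "ty": -27.9, "tz": 10, "ax": 0, "ay": 0, "az": 0}, {"tx": 8.3, "ty": -27.9, "tz": 20, "ax": 0, "ay": 0, "az": 0}, {"tx": 8.3, "ty": -27.9, "tz": 20, "ax": 0, "ay": 0, "az": -0.09}, {"tx": 0, "ty": 0, "tz": 30, "ax": 0, "ay": 0, "az": -0.09}, {"tx": 0, "ty": 0, "tz": 30, "ax": 0, "ay": 0, "az": -0.09}, {"tx": 0, "ty": 0, "tz": 20, "ax": 0, "ay": 0, "az": 0}, {"tx": 0, "ty": 0, "tz": 0, "ax": 0, "ay": 0, "az": 0}, {"tx": 0, "ty": 0, "tz": 0, "ax": 0, "ay": 0, "az": 0}, {"tx": 0, "ty": 0, "tz": 0, "ax": 0, "ay": 0, "az": 0}])

```text
time_s: 14.7
tcp_pos: [0.4799, 0.0136, 0.1009]
eef_rot: [[-0.992, -0.124, 0.002], [-0.124, 0.992, -0.0], [-0.002, -0.0, -1.0]]
contact_force: [0.4, -0.7, -0.0]
gripper_width: 0.0852
```

Run:
```python
from fit import *
snap('wrist','w10.png'); 
o=ctrl.get_obs();print(o['time_s'],o['tcp_pos'],o['eef_rot'])
m,P=masks('wrist',(100,100,460,400),'blue'); Q,r=rect(P,m,.05,.08,'block')
c=np.array([*r[0],23])/1000; print((c-o['tcp_pos'])@o['eef_rot']*1000)
c=np.array([479.2,13.1,23])/1000; print((c-o['tcp_pos'])@o['eef_rot']*1000)
```

```text
14.75 [0.48031102 0.01363506 0.10128034] [[-9.92293870e-01 -1.23877142e-01  2.70743600e-03]
 [-1.23878118e-01  9.92297422e-01 -1.95184028e-04]
 [-2.66240293e-03 -5.29071991e-04 -9.99996316e-01]]
block 4799 c [479.   13.1] size [55.6 46.1] ang 6.9 zmed 62.2
[ 1.54000151 -0.35596229 78.27671959]
[ 1.377154   -0.35189644 78.277151  ]
```

View pics/w10.png

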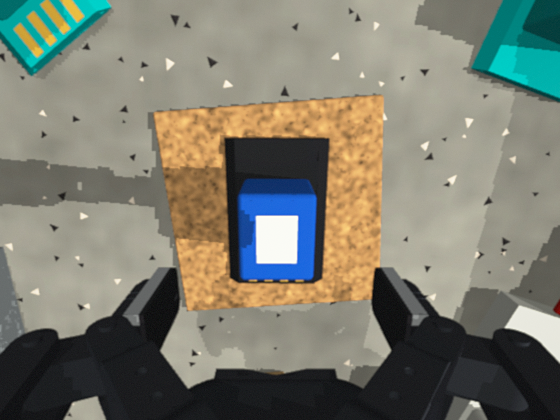

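Emit:
servo_tool(increments=[{"tx": 1.4, "ty": -0.4, "tz": 30, "ax": 0, "ay": 0, "az": 0}, {"tx": 0, "ty": 0, "tz": 28, "ax": 0, "ay": 0, "az": 0}, {"tx": 0, "ty": 0, "tz": 12, "ax": 0, "ay": 0, "az": 0}, {"tx": 0, "ty": 0, "tz": 8, "ax": 0, "ay": 0, "az": 0}, {"tx": 0, "ty": 0, "tz": 0, "ax": 0, "ay": 0, "az": 0}, {"tx": 0, "ty": 0, "tz": 0, "ax": 0, "ay": 0, "az": 0}])

```text
time_s: 15.25
tcp_pos: [0.4786, 0.0132, 0.0227]
eef_rot: [[-0.992, -0.124, 0.001], [-0.124, 0.992, -0.0], [-0.001, -0.0, -1.0]]
contact_force: [-0.3, -0.2, -0.0]
gripper_width: 0.0853
```

Emit:
servo_tool(increments=[{"tx": 0, "ty": 0, "tz": 0, "ax": 0, "ay": 0, "az": 0}, {"tx": 0, "ty": 0, "tz": 0, "ax": 0, "ay": 0, "az": 0}, {"tx": 0, "ty": 0, "tz": 0, "ax": 0, "ay": 0, "az": 0}, {"tx": 0, "ty": 0, "tz": 0, "ax": 0, "ay": 0, "az": 0}, {"tx": 0, "ty": 0, "tz": 0, "ax": 0, "ay": 0, "az": 0}, {"tx": 0, "ty": 0, "tz": 0, "ax": 0, "ay": 0, "az": 0}, {"tx": 0, "ty": 0, "tz": 0, "ax": 0, "ay": 0, "az": 0}], gripper=-1, newtons=70)

```text
time_s: 15.83
tcp_pos: [0.4784, 0.0132, 0.0229]
eef_rot: [[-0.992, -0.124, 0.002], [-0.124, 0.992, 0.0], [-0.002, -0.0, -1.0]]
contact_force: [-0.6, 0.9, 7.4]
gripper_width: 0.0453
```

Emit:
servo_tool(increments=[{"tx": 0, "ty": 0, "tz": -15, "ax": 0, "ay": 0, "az": 0}, {"tx": 0, "ty": 0, "tz": -30, "ax": 0, "ay": 0, "az": 0}, {"tx": 0, "ty": 0, "tz": -30, "ax": 0, "ay": 0, "az": 0}, {"tx": -7.6, "ty": 27, "tz": -25, "ax": 0, "ay": 0, "az": 0}, {"tx": -7.6, "ty": 27, "tz": 0, "ax": 0, "ay": 0, "az": 0}, {"tx": -7.6, "ty": 27, "tz": 0, "ax": 0, "ay": 0, "az": 0}, {"tx": -7.6, "ty": 27, "tz": 0, "ax": 0, "ay": 0, "az": 0}, {"tx": -7.6, "ty": 27, "tz": 0, "ax": 0, "ay": 0, "az": 0}, {"tx": -7.6, "ty": 27, "tz": 0, "ax": 0, "ay": 0, "az": 0}, {"tx": -7.6, "ty": 27, "tz": 0, "ax": 0, "ay": 0, "az": 0}, {"tx": -7.6, "ty": 27, "tz": 0, "ax": 0, "ay": 0, "az": 0}, {"tx": -7.6, "ty": 27, "tz": 0, "ax": 0, "ay": 0, "az": 0.11}, {"tx": 0, "ty": 0, "tz": 0, "ax": 0, "ay": 0, "az": 0.11}, {"tx": 0, "ty": 0, "tz": 0, "ax": 0, "ay": 0, "az": 0.11}, {"tx": 0, "ty": 0, "tz": 0, "ax": 0, "ay": 0, "az": 0}, {"tx": 0, "ty": 0, "tz": 0, "ax": 0, "ay": 0, "az": 0}, {"tx": 0, "ty": 0, "tz": 0, "ax": 0, "ay": 0, "az": 0}])

```text
time_s: 17.25
tcp_pos: [0.5149, 0.2624, 0.1216]
eef_rot: [[-0.979, 0.202, -0.001], [0.202, 0.979, -0.0], [0.001, -0.0, -1.0]]
contact_force: [0.4, 0.0, -4.1]
gripper_width: 0.0451
```

```bash
cat > dock.py <<'E'
from fit import *
a=np.radians(-11.8); O=np.array([.5898,.2470]); e=np.array([np.cos(a),np.sin(a)]); n=np.array([-e[1],e[0]])
def D(Q): return np.c_[(Q[:,:2]-O)@e*1000,(Q[:,:2]-O)@n*1000,Q[:,2]*1000]
def st():
    o=ctrl.get_obs(); R=o['eef_rot']
    print('t',o['time_s'],'tcp dock',D(o['tcp_pos'][None]).round(1),'yaw err deg',round(np.degrees(np.arctan2(R[1,0],R[0,0]))-168.2,2),'F',o['contact_force'].round(1),'tau',o['ft_torque'].round(2),'w',round(o['gripper_width'],4),'tilt',R[2,:2].round(4))
E
python3 - <<'E'
from dock import *
snap('wrist','w11.png'); st()
E
```

```text
t 17.3 tcp dock [[-76.3  -0.3 121.7]] yaw err deg 0.13 F [ 1.4 -0.3 -3.3] tau [-0.   -0.01  0.  ] w 0.0453 tilt [ 0.0005 -0.0002]
```

View pics/w11.png

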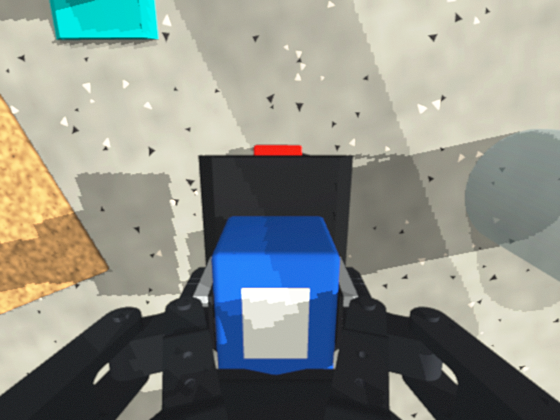

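Emit:
servo_tool(increments=[{"tx": 0, "ty": 0.3, "tz": 25, "ax": 0, "ay": 0, "az": 0}, {"tx": 0, "ty": 0, "tz": 30, "ax": 0, "ay": 0, "az": 0}, {"tx": 0, "ty": 0, "tz": 15, "ax": 0, "ay": 0, "az": 0}, {"tx": 0, "ty": 0, "tz": 6, "ax": 0, "ay": 0, "az": 0}, {"tx": 0, "ty": 0, "tz": 4, "ax": 0, "ay": 0, "az": 0}, {"tx": 0, "ty": 0, "tz": 0, "ax": 0, "ay": 0, "az": 0}, {"tx": 0, "ty": 0, "tz": 0, "ax": 0, "ay": 0, "az": 0}, {"tx": 0, "ty": 0, "tz": 0, "ax": 0, "ay": 0, "az": 0}])

```text
time_s: 17.97
tcp_pos: [0.5166, 0.2634, 0.0431]
eef_rot: [[-0.979, 0.204, 0.002], [0.204, 0.979, 0.001], [-0.002, 0.001, -1.0]]
contact_force: [0.1, -0.1, -3.7]
gripper_width: 0.0449
```

Run:
```python
from dock import *
st()
```

```text
t 17.9667 tcp dock [[-75.    1.1  43.1]] yaw err deg 0.02 F [ 0.1 -0.1 -3.7] tau [-0.06  0.06  0.06] w 0.0449 tilt [-0.0021  0.0014]
```

Emit:
servo_tool(increments=[{"tx": 0, "ty": 0, "tz": 1.5, "ax": 0, "ay": 0, "az": 0}, {"tx": 0, "ty": 0, "tz": 1.5, "ax": 0, "ay": 0, "az": 0}, {"tx": 0, "ty": 0, "tz": 0.5, "ax": 0, "ay": 0, "az": 0}, {"tx": 0, "ty": 0, "tz": 0, "ax": 0, "ay": 0, "az": 0}, {"tx": 0, "ty": 0, "tz": 0, "ax": 0, "ay": 0, "az": 0}, {"tx": 0, "ty": 0, "tz": 0, "ax": 0, "ay": 0, "az": 0}])

```text
time_s: 18.47
tcp_pos: [0.5163, 0.2634, 0.0389]
eef_rot: [[-0.979, 0.204, 0.002], [0.204, 0.979, 0.001], [-0.001, 0.001, -1.0]]
contact_force: [0.2, 0.5, 2.3]
gripper_width: 0.0452
```

Run:
```python
from dock import *
st()
```

```text
t 18.4667 tcp dock [[-75.3   1.   38.9]] yaw err deg 0.01 F [0.2 0.5 2.3] tau [-0.07 -0.24  0.03] w 0.0452 tilt [-0.0014  0.001 ]
```

Emit:
servo_tool(increments=[{"tx": -5, "ty": -0.8, "tz": 0, "ax": 0, "ay": 0, "az": 0}, {"tx": -5, "ty": 0, "tz": 0, "ax": 0, "ay": 0, "az": 0}, {"tx": -5, "ty": 0, "tz": 0, "ax": 0, "ay": 0, "az": 0}, {"tx": -5, "ty": 0, "tz": 0, "ax": 0, "ay": 0, "az": 0}, {"tx": 0, "ty": 0, "tz": 0, "ax": 0, "ay": 0, "az": 0}])

```text
time_s: 18.88
tcp_pos: [0.5354, 0.2582, 0.0389]
eef_rot: [[-0.979, 0.205, 0.0], [0.205, 0.979, 0.0], [-0.0, 0.0, -1.0]]
contact_force: [-0.6, -0.1, 6.3]
gripper_width: 0.0447
```

Run:
```python
from dock import *
st()
```

```text
t 18.8833 tcp dock [[-55.6  -0.1  38.9]] yaw err deg -0.01 F [-0.6 -0.1  6.3] tau [-0.27  0.01 -0.01] w 0.0447 tilt [-0.0002  0.0004]
```

Emit:
servo_tool(increments=[{"tx": -4, "ty": 0, "tz": 0, "ax": 0, "ay": 0, "az": 0}, {"tx": -4, "ty": 0, "tz": 0, "ax": 0, "ay": 0, "az": 0}, {"tx": -4, "ty": 0, "tz": 0, "ax": 0, "ay": 0, "az": 0}, {"tx": -4, "ty": 0, "tz": 0, "ax": 0, "ay": 0, "az": 0}, {"tx": -4, "ty": 0, "tz": 0, "ax": 0, "ay": 0, "az": 0}, {"tx": 0, "ty": 0, "tz": 0, "ax": 0, "ay": 0, "az": 0}])

```text
time_s: 19.38
tcp_pos: [0.5545, 0.2542, 0.0389]
eef_rot: [[-0.979, 0.204, -0.0], [0.204, 0.979, 0.0], [0.0, 0.0, -1.0]]
contact_force: [-0.9, -0.4, 6.5]
gripper_width: 0.045
```

Run:
```python
from dock import *
st()
```

```text
t 19.3833 tcp dock [[-36.   -0.2  38.9]] yaw err deg 0.0 F [-0.9 -0.4  6.5] tau [-0.32  0.06  0.04] w 0.045 tilt [0.0003 0.0003]
```

Entered the rails without resistance; continuing.

Emit:
servo_tool(increments=[{"tx": -4, "ty": 0, "tz": 0, "ax": 0, "ay": 0, "az": 0}, {"tx": -5, "ty": 0, "tz": 0, "ax": 0, "ay": 0, "az": 0}, {"tx": -5, "ty": 0, "tz": 0, "ax": 0, "ay": 0, "az": 0}, {"tx": -5, "ty": 0, "tz": 0, "ax": 0, "ay": 0, "az": 0}, {"tx": -5, "ty": 0, "tz": 0, "ax": 0, "ay": 0, "az": 0}, {"tx": -4, "ty": 0, "tz": 0, "ax": 0, "ay": 0, "az": 0}, {"tx": 0, "ty": 0, "tz": 0, "ax": 0, "ay": 0, "az": 0}])

```text
time_s: 19.97
tcp_pos: [0.5821, 0.2485, 0.0389]
eef_rot: [[-0.979, 0.205, -0.0], [0.205, 0.979, 0.0], [0.0, 0.0, -1.0]]
contact_force: [-0.7, 0.7, 7.0]
gripper_width: 0.0451
```

Run:
```python
from dock import *
st()
```

```text
t 19.9667 tcp dock [[-7.9 -0.1 38.9]] yaw err deg -0.0 F [-0.7  0.7  7. ] tau [-0.22 -0.   -0.03] w 0.0451 tilt [0.0001 0.0004]
```

Emit:
servo_tool(increments=[{"tx": -3, "ty": 0, "tz": 0, "ax": 0, "ay": 0, "az": 0}, {"tx": -3, "ty": 0, "tz": 0, "ax": 0, "ay": 0, "az": 0}, {"tx": -1.5, "ty": 0, "tz": 0, "ax": 0, "ay": 0, "az": 0}, {"tx": -0.5, "ty": 0, "tz": 0, "ax": 0, "ay": 0, "az": 0}, {"tx": 0, "ty": 0, "tz": 0, "ax": 0, "ay": 0, "az": 0}, {"tx": 0, "ty": 0, "tz": 0, "ax": 0, "ay": 0, "az": 0}])

```text
time_s: 20.47
tcp_pos: [0.589, 0.2469, 0.0389]
eef_rot: [[-0.979, 0.204, -0.001], [0.204, 0.979, 0.0], [0.001, 0.0, -1.0]]
contact_force: [-3.1, 0.1, 6.7]
gripper_width: 0.0454
```

Run:
```python
from dock import *
st(); snap('wrist','w12.png')
```

```text
t 20.4667 tcp dock [[-0.8 -0.2 38.9]] yaw err deg 0.0 F [-3.1  0.1  6.7] tau [-0.09  0.29 -0.05] w 0.0454 tilt [0.001  0.0001]
```

View pics/w12.png

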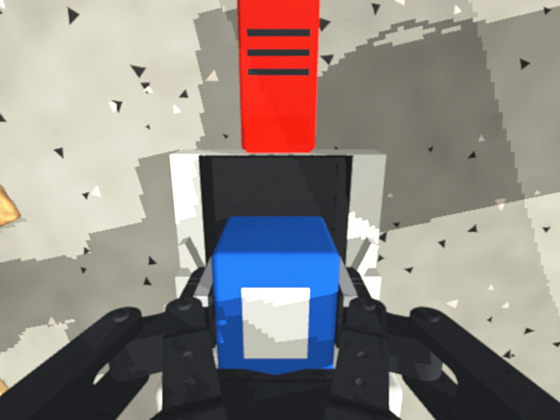

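Run:
```python
from dock import *
P=cloud('wrist'); 
for v in (20,60,100,130,145): print(v,D(P[v,250:310:20]).round(1).tolist())
m,_=masks('wrist',(200,150,350,260),'any'); k=m&(P[...,2]>.027)&(P[...,2]<.04); q=D(P[k]); print('foot',np.percentile(q,[.5,50,99.5],axis=0).round(1))
```

```text
20 [[-111.9, -12.4, 21.2], [-112.0, -3.7, 20.7], [-111.8, 5.0, 21.9]]
60 [[-95.9, -12.8, 21.5], [-95.8, -3.8, 21.9], [-95.8, 5.2, 21.9]]
100 [[-78.8, -13.2, 21.5], [-78.8, -3.9, 20.9], [-78.8, 5.5, 20.6]]
130 [[-65.4, -13.3, 24.3], [-65.4, -3.9, 24.7], [-65.4, 5.4, 25.1]]
145 [[-58.8, -13.1, 27.8], [-59.0, -3.8, 29.1], [-58.8, 5.4, 27.7]]
foot [[-56.5 -36.   27.1]
 [-38.8  -1.5  32.7]
 [ -5.3  33.2  39.2]]
```

Emit:
servo_tool(increments=[{"tx": 0, "ty": 0, "tz": 0, "ax": 0, "ay": 0, "az": 0}, {"tx": 0, "ty": 0, "tz": 0, "ax": 0, "ay": 0, "az": 0}, {"tx": 0, "ty": 0, "tz": 0, "ax": 0, "ay": 0, "az": 0}, {"tx": 0, "ty": 0, "tz": 0, "ax": 0, "ay": 0, "az": 0}, {"tx": 0, "ty": 0, "tz": 0, "ax": 0, "ay": 0, "az": 0}, {"tx": 0, "ty": 0, "tz": -15, "ax": 0, "ay": 0, "az": 0}, {"tx": 0, "ty": 0, "tz": -30, "ax": 0, "ay": 0, "az": 0}, {"tx": 0, "ty": 0, "tz": -35, "ax": 0, "ay": 0, "az": 0}, {"tx": 0, "ty": 0, "tz": -35, "ax": 0, "ay": 0, "az": 0}, {"tx": 0, "ty": 0, "tz": -35, "ax": 0, "ay": 0, "az": 0}, {"tx": 0, "ty": 0, "tz": 0, "ax": 0, "ay": 0, "az": 0}, {"tx": 0, "ty": 0, "tz": 0, "ax": 0, "ay": 0, "az": 0}, {"tx": 0, "ty": 0, "tz": 0, "ax": 0, "ay": 0, "az": 0}], gripper=1)

```text
time_s: 21.6
tcp_pos: [0.5892, 0.2466, 0.188]
eef_rot: [[-0.979, 0.204, -0.001], [0.204, 0.979, -0.0], [0.0, -0.0, -1.0]]
contact_force: [-0.2, 0.1, 0.4]
gripper_width: 0.0855
```

Run:
```python
from dock import *
snap('wrist','w13.png'); st(); snap('scene','s13.png')
P=cloud('wrist')
m,_=masks('wrist',(150,20,400,400),'blue'); Q,r=rect(P,m,.068,.09,'block'); print(D(np.array([[*r[0],0]])/1000))
m,_=masks('wrist',(150,0,400,250),'red'); q=D(P[m&(P[...,2]<.05)])
for x in range(-130,-50,8):
    s=q[(q[:,0]>x)&(q[:,0]<x+8)]
    if len(s): print(x,np.median(s[:,2]).round(1),s[:,2].max().round(1))
print(q[:,0].max())
```

```text
t 21.65 tcp dock [[ -1.   -0.8 187. ]] yaw err deg 0.01 F [0.4 0.2 0.7] tau [ 0.01 -0.01 -0.04] w 0.0854 tilt [ 0.0022 -0.001 ]
block 2621 c [590.  245.7] size [46.1 55.4] ang 78.24 zmed 78.3
[[ 0.4991581  -1.20537938  0.        ]]
-130 21.3 23.4
-122 21.4 23.4
-114 21.4 23.7
-106 21.4 23.7
-98 21.5 23.8
-90 21.5 23.5
-82 21.4 23.6
-74 22.3 26.1
-66 26.7 31.0
-58 28.2 29.9
-53.954677191030605
```

View pics/w13.png

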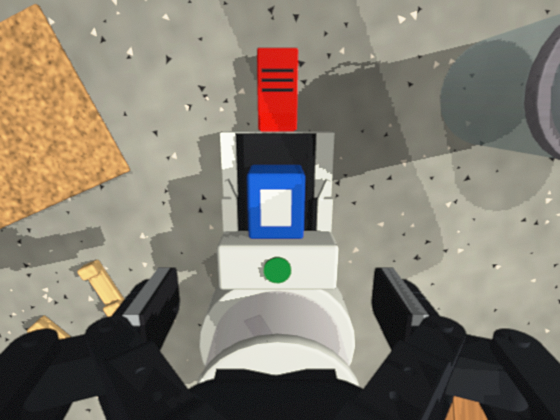

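View pics/s13.png

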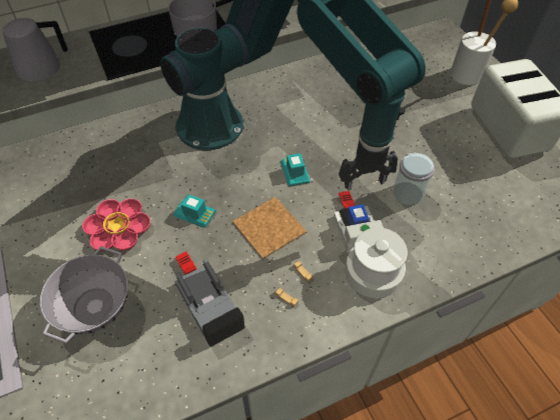

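```bash
python3 -c "
from station import ctrl; print(ctrl.close_job())"
```

```text
the job is handed in; nothing more can be done
None
```

The battery pack is in the chopper's battery bay with the red catch up behind it, and the job was handed in at about 21.7 s of the 66 s allowed.

**What I did:** I pressed the charger's red tab and the pack sprang 16 mm out. I gripped it lengthwise, slid it out and laid it on the middle of the cork mat, about 2 mm from the measured centre. I let go, took it again by its sides and slid it into the chopper contacts first. Then I let go and raised the gripper clear.

**Last checks:**
- **Pack position:** its block measured 0.5 mm along and -1.2 mm across from the home position, close to the calibration's limit of about 2 mm.
- **Catch:** the chopper tab read 21.4 mm and the tooth about 28 mm up. The tab read 21.6 mm before the pack went in, so the catch is fully up behind the tail.
- **Robot and surroundings:** the gripper was open, with near-zero force and nothing touching. By eye in the last scene picture, the tray, colander, canister and rests stood where they were.

**Problems and doubts:**
- My first move calls were refused for their format, before anything moved.
- The force reading showed an upward push of about 7 N each time the gripper closed on the pack. I put this down to the pads dragging as they close but did not confirm it.

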